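Close the lever arch file

TASK

The lever arch file on the desk has been left open. Using just your fingertips to push, first swing its raised lever over and right down so that the two arches close on the posts, then tip the leaning cover over and press it fully shut. Leave the file lying where it is, neither lifted nor shoved along the desk, and do not disturb the things around it.

Things in the scene. Friction and masses are not known exactly. Their poses are not given: they have to be found in the camera images.
- file: A5 lever arch file lying on its back board: dark blue boards 3 mm thick with steel edges, 230 mm long (its x axis, along the spine), 205 mm wide (its y axis), about 0.9 kg, loose on the desk. Origin: centre of its underside; z up. The spine is an upright board, outer face at y = +0.1025, top at z = 0.057. The sheets fill y = -0.094 to +0.054 up to z = 0.023.
- lever_axis (a point): middle of the lever's hinge axis, which runs along the file's x; at file y = +0.070, z = 0.030. Axes as the file's. At x = -0.040 and +0.040 stand two wire arches, 60 mm above the desk when closed, tipping towards the spine as the lever is raised, and 28 mm nearer the sheets two 5 mm steel posts, tops at z = 0.039
- cover_axis (a point): middle of the cover's hinge axis, which runs along the file's x on top of the spine; at file y = +0.101, z = 0.0585. Axes as the file's. When shut the cover's upper face is at z = 0.060 and the closed arches lie in its two slots
- lever (a joint): flat steel lever, 13 to 18 mm wide, 2.4 mm thick, black end roll, midway between the arches. rad; 0 = pushed right down, lying level over the sheets and pointing away from the spine; grows to 1.4 as it is raised to nearly upright. Starts raised, 1.05 to 1.3. Stiff hinge (about 0.18 N m, 3 N at the tip), stays where it is left; it moves the arches with it
- lever_tip (a point): top side of the lever's end roll (9 mm thick, 24 mm long along the spine), 70 mm from the lever's hinge axis
- cover (a joint): the file's front cover. rad; 0 = shut, lying level on the top of the spine and over the sheets; about 1.57 = upright; starts leaning outwards, away from the sheets, at 2.0 to 2.3. Stiff hinge (about 0.19 N m, 1 N at the edge), stays at any angle where it is left and does not fall by itself
- cover_edge (a point): middle of the cover's free edge, 203 mm from the cover's hinge axis; the cover is 3 mm thick and 230 mm long
- tape_roll: roll of beige masking tape lying flat, 93 mm across, 25 mm high, does not move; bystander; origin at the centre of its underside
- ink_bottle: black round ink bottle with a black cap, 29 mm across, 70 mm tall, upright; bystander; origin at the centre of its underside
- glue_stick: orange glue stick lying down, 74 mm long, 17 mm thick; bystander; origin at the centre of its underside
- yellow_pot: yellow paint pot with a black lid, 30 mm across, 49 mm tall, upright; bystander; origin at the centre of its underside
- blue_spatula: small blue plastic opening tool lying flat, 73 mm long, 12 mm wide, 8 mm high; bystander; origin at the centre of its underside
- side_cutter: red-handled side cutter lying flat, 129 mm long, 12 mm high, does not move; bystander; origin at the centre of its underside

How it is judged:
By the outcome, as a careful person would: the job done as asked, in the order asked, and still so for the second after the job is handed in, with the robot touching nothing.
It also fails if it takes over 51 s, if anything falls off the work surface, if the arm or the gripper's body presses on something with over 40 N, if the wrist force passes 120 N, or if a joint passes its speed limit or range.

ROBOT

A 6-joint arm with a two-finger parallel gripper is mounted at the origin on a cart in front of the work surface, level with it; the furniture and walls round the work are solid. World frame = base frame: x ahead of the robot, y to its left, z up, the work surface at z = 0. Lengths are in m, angles in rad, forces in N, time in s.
With the tool pointing down it reaches from about 0.325 to 0.875 m from the base axis. Payload 4.4 kg.
Tool frame: the origin (TCP) lies midway between the tips of the shut fingers; the grasp point (between the pads) lies r.hold_point_z behind it (r.hold_point_z is the distance from the TCP to the grasp point, in m); z points along the fingers, y is the line along which they close (so a half turn about z gives the same grasp; the last joint's range is limited). The gripper opens to 85 mm and grips with 20 to 120 N. Pads are 22 mm wide; open, the fingers measure 114 mm over their backs; the gripper's body (76 mm by 85 mm) begins 54 mm behind the grasp point. The pads swing forward as they close: fully open they stand 13 mm farther back than shut.
Start: joints at [1.044, 0.207, 1.542, -0, 1.393, -0.15], TCP at [0.212, 0.535, 0.231] pointing down, gripper open.
Joint ranges: [-2.73, 2.73], [-0.86, 2.22], [0.23, 2.46], [-1.11, 4.25], [0.08, 2.63], [-2.82, 2.82]. Speed limits (rad/s): [2.79, 2.79, 3.14, 3.14, 3.14, 3.14].

INTERFACE

Orientations are given as a rotation vector (axis times angle).
In Python, from bench import r gives the robot as it stands.
- The arm moves only by the tool carry_out, never from a script. Its argument "plan" is a list that holds one entry, the list of rows, each a list of 5 numbers: the closure, from -1 (fully open) to 1 (shut), then the shift along the tool's x, y, z in cm, then the turn about the tool's z in rad. A call has 1 to 8 rows; each row shifts and turns the commanded pose from where the row before left it, along the tool's axes as they then stand; what a row does not reach is not made up. A row lasts 1/10 s, in which the tool goes at most 50 mm and 8.59 degrees, less where a joint would pass 70% of its speed; a pose out of reach is approached as far as the arm can. A call with a gripper value outside its range is refused whole. The fingers move at their own pace and stop on an object; "squeeze" is the grip in N (left out, the last holds). Time passes only in rows, so rows that do not move let the fingers close. It gives the time, the measured TCP pose, the force, the opening and the grip force at its end, in the units of the state.
- r.observe(): the state, without advancing time (a new reading comes with each control period).
- r.camera(name): name is "side" or "top" or "wrist"; returns a dict with "pixels" (400x640x3 uint8, red, green, blue), "K" (3x3 intrinsics, pixels), "D" ([k1, k2, p1, p2, k3] as OpenCV has them; the pictures are not rectified), "eye" and "orientation" of the camera in the world; the wrist camera has in their place "tool_from_camera" (4x4, takes a point from camera to tool coordinates, whose origin is the TCP and whose axes are the flange's). Camera axes: x right, y down, z forward; pixel columns grow to the right and rows downward; lengths in m; the calibration is good to about 2 mm. A picture is of the moment at which its call begins: read the wrist's pose just before it. There is no depth.
- r.hand_in(): hands the job in; it is judged then, once.
The state is a dict: "time_s": time; "joint_positions": joint angles; "joint_velocities": joint speeds; "tau": joint torques, N m; "eef_pos": TCP position; "ee_rot": TCP orientation; "contact_force": force on the tool from outside, world axes, zero at the start; "ft_torque": the same for the moment, N m; "grip_width": finger opening in m; "gripper_force": force on a finger pad.
Only numpy, scipy, OpenCV 4.12 (cv2) and the standard library are available. Lean on these libraries where they do the work, as an engineer would, in place of code of your own. Each camera call takes 0.05 s, during which the arm holds its last target. There are 200 camera calls.

## Working session

There is one attempt and no reset: what is moved stays moved. The work goes in short steps, Python scripts to look and compute and a tool call to move; the robot and the scene stay as the last step left them, time stands still between calls to the robot, and variables do not carry over. Pictures are saved under pics/ and viewed, at most 10 in all, crops included, and the job is handed in when it is done.

Besides the shell and the picture viewer there is one more tool, called after ">>>" in YAML: its name, and indented under it one key for each argument. carry_out: Moves the arm, as the interface text tells. Its arguments: {"type":"object","properties":{"plan":{"type":"array"},"squeeze":{"type":"number"}},"required":["plan"]}

```bash
mkdir -p pics
cat > h.py <<'E'
import numpy as np,cv2
from scipy.spatial.transform import Rotation as R
from bench import r
E
python3 - <<'E'
from h import *
for n in ("side","top"):
    c=r.camera(n); cv2.imwrite(f"pics/{n}0.png",c["pixels"][:,:,::-1])
    print(n,{k:np.round(v,4).tolist() for k,v in c.items() if k!="pixels"})
s=r.observe(); print(s); print(r.hold_point_z)
E
```

```text
side {'K': [[479.8819, 0.0, 327.0631], [0.0, 479.8819, 202.0741], [0.0, 0.0, 1.0]], 'D': [0.0208, 0.0, 0.0, 0.0, 0.0], 'eye': [1.3563, 0.8994, 0.8527], 'orientation': [-0.8627, -2.374, 1.2972]}
top {'K': [[505.8399, 0.0, 312.5228], [0.0, 505.8399, 195.567], [0.0, 0.0, 1.0]], 'D': [-0.0795, 0.0, 0.0, 0.0, 0.0], 'eye': [0.4176, -0.0186, 1.6096], 'orientation': [-2.1554, 2.1551, -0.1518]}
{'time_s': 0.1, 'joint_positions': array([ 1.04351221e+00,  2.07358217e-01,  1.54284312e+00, -5.65824958e-06,
        1.39350181e+00, -1.50529883e-01]), 'joint_velocities': array([ 0.00111542, -0.00372756, -0.00191453, -0.00194452,  0.00210487,
       -0.00106642]), 'tau': array([-9.56233816e-04, -3.84093654e+01, -2.92548931e+01, -3.02192193e-04,
        4.85797689e-03,  6.07796778e-06]), 'eef_pos': array([0.21121785, 0.53405032, 0.23021339]), 'ee_rot': array([-0.588178 , -3.0853308,  0.0031288]), 'contact_force': array([-0.12051271,  0.89929201, -0.49404002]), 'ft_torque': array([ 0.01780975,  0.02853392, -0.03797885]), 'gripper_force': 0.0, 'grip_width': 0.0852514048924769}
0.0187
```

View pics/side0.png

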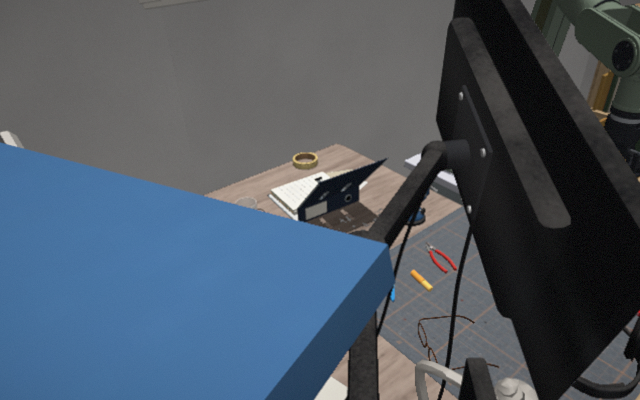

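View pics/top0.png

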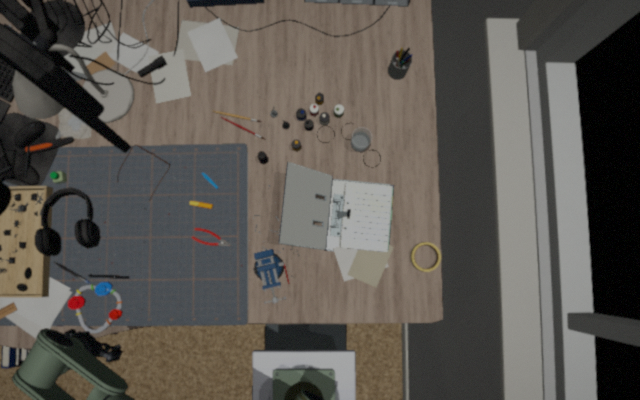

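Run:
```python
import cv2
a=cv2.imread("pics/top0.png")[150:270,270:420]; a=cv2.convertScaleAbs(a,alpha=1.5)
cv2.imwrite("pics/top0c.png",cv2.resize(a,None,fx=5,fy=5,interpolation=cv2.INTER_CUBIC))
```

```text
(no output)
```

View pics/top0c.png

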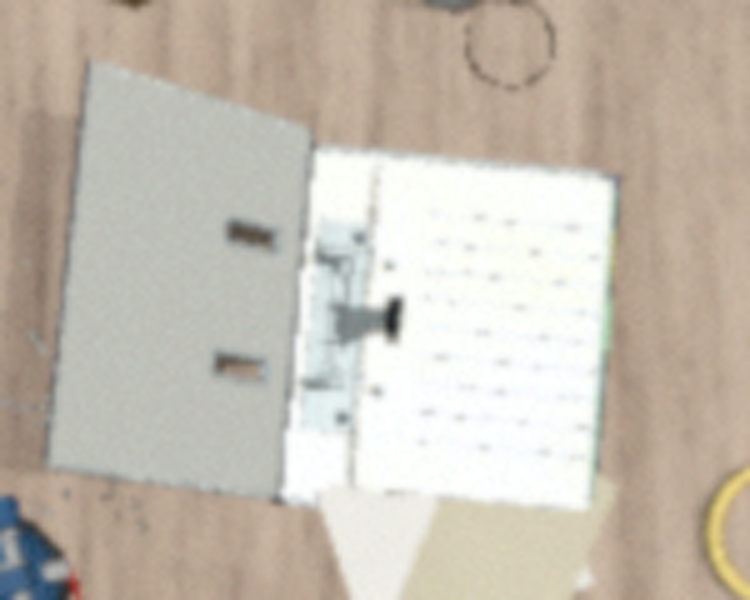

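```bash
cat >> h.py <<'E'
from scipy.optimize import least_squares
def proj(c,P,rot=True):
    Rm=R.from_rotvec(c["orientation"]).as_matrix()
    rv=cv2.Rodrigues(Rm.T)[0]; t=-Rm.T@np.array(c["eye"])
    return cv2.projectPoints(np.array(P,float),rv,t,np.array(c["K"]),np.array(c["D"]))[0][:,0]
def w(p,P): return R.from_rotvec([0,0,p[2]]).apply(np.array(P))+[p[0],p[1],0]
def cov(th,x,s=.203): return [x,.101-s*np.cos(th),.0585+s*np.sin(th)]
def lev(a,x=0,s=.070,up=0): return [x,.070-s*np.cos(a)+up*np.sin(a),.030+s*np.sin(a)+up*np.cos(a)]
E
python3 - <<'E'
from h import *
c=r.camera("top")
uv=np.array([[617,176],[591,506],[389,266],[377,391],[311,130],[281,500],[90,60],[48,466],[396,318]])/5-.4+[270,150]
def M(p): return w(p,[[.115,-.1025,.003],[-.115,-.1025,.003],[.04,.042,.039],[-.04,.042,.039],[.115,.101,.0585],[-.115,.101,.0585],cov(p[3],.115),cov(p[3],-.115),lev(p[4],s=.066)])
o=least_squares(lambda p:(proj(c,M(p))-uv).ravel(),[.6,-.1,0,2.1,1.2])
print(o.x.round(4)); print(o.fun.reshape(-1,2).round(2))
# bystanders roughly, z plane
Rm=R.from_rotvec(c["orientation"]).as_matrix()
for n,u,v,z in [("tape",426,257,.02),("spat",210,180,0),("glue",201,205,0),("cut",210,238,0),("ink?",263,157,.06),("b",296,145,.05),("jar",361,140,.05),("lamp",270,268,.05),("pot yellow?",339,110,.05)]:
    d=Rm@np.append(cv2.undistortPoints(np.array([[[u,v]]],float),c["K"],c["D"])[0,0],1)
    print(n,(c["eye"]+d*(z-c["eye"][2])/d[2]).round(3))
E
```

```text
[ 0.5674 -0.1776 -0.0841  2.267   1.0779]
[[ 0.07 -1.31]
 [ 0.68  4.18]
 [ 0.19 -1.42]
 [ 0.67 -0.99]
 [-0.84 -0.41]
 [-0.78 -0.43]
 [-0.45  0.11]
 [ 0.41  0.77]
 [ 0.09 -0.64]]
tape [ 0.437 -0.386  0.02 ]
spat [0.685 0.302 0.   ]
glue [0.604 0.329 0.   ]
cut [0.498 0.297 0.   ]
ink? [0.748 0.126 0.06 ]
b [0.789 0.023 0.05 ]
jar [ 0.805 -0.183  0.05 ]
lamp [0.404 0.101 0.05 ]
pot yellow? [ 0.903 -0.114  0.05 ]
```

```bash
cat >> h.py <<'E'
def tf(p):  # tcp in file frame, yaw err
    s=r.observe(); q=R.from_rotvec([0,0,-p[2]]).apply(s["eef_pos"]-np.array([p[0],p[1],0]))
    m=R.from_rotvec(s["ee_rot"]).as_matrix(); 
    return q.round(4), "tooly az-file y az", round(float(np.arctan2(m[1,1],m[0,1])-np.pi/2-p[2]),4),"tilt",m[:,2].round(3),"F",s["contact_force"].round(1),s["time_s"]
E
python3 - <<'E'
from h import *
c=r.camera("top")
uv=np.array([[617,176],[591,506],[389,266],[377,391],[311,130],[281,500],[90,60],[48,466],[396,318]])/5-.4+[270,150]
def M(p): return w(p,[[.105,-.094,.023],[-.105,-.094,.023],[.04,.042,.039],[-.04,.042,.039],[.115,.101,.0585],[-.115,.101,.0585],cov(p[3],.115),cov(p[3],-.115),lev(p[4],s=.066)])
o=least_squares(lambda p:(proj(c,M(p))-uv).ravel(),[.6,-.1,0,2.1,1.2])
print(o.x.round(4)); print(o.fun.reshape(-1,2).round(2))
print(tf(o.x)); print(r.camera("wrist")["tool_from_camera"])
print("tip",lev(o.x[4]),cov(o.x[3],0))
E
```

```text
[ 0.5665 -0.1792 -0.0882  2.2789  1.1095]
[[-1.08  0.98]
 [-0.42  1.05]
 [ 0.78 -1.19]
 [ 1.16 -0.76]
 [-0.13 -0.24]
 [-0.37 -0.28]
 [-0.28  0.16]
 [ 0.25  0.7 ]
 [ 0.07 -0.48]]
(array([-0.4167,  0.6794,  0.2306]), 'tooly az-file y az', -0.2886, 'tilt', array([-0.001, -0.001, -1.   ]), 'F', array([-0.1,  0. ,  0. ]), 0.2)
[[ 7.80184867e-04 -9.57040316e-01 -2.89953832e-01  7.31710236e-02]
 [ 9.99999695e-01  7.54902175e-04  1.99041387e-04  3.89167810e-04]
 [ 2.83961466e-05 -2.89953899e-01  9.57040613e-01 -1.42398039e-01]
 [ 0.00000000e+00  0.00000000e+00  0.00000000e+00  1.00000000e+00]]
tip [0, np.float64(0.03884443158563834), np.float64(0.09268437250844927)] [0, np.float64(0.2330261083754619), np.float64(0.2127015133104432)]
```

>>> carry_out:
  plan:
    - [[1, 0, 0, -3, -0.144], [1, 0, 0, -3, -0.144], [1, -2.3, -3.5, 0, 0], [1, -2.3, -3.5, 0, 0], [1, -2.3, -3.5, 0, 0], [1, -2.3, -3.5, 0, 0], [1, -2.3, -3.5, 0, 0], [1, -2.3, -3.5, 0, 0]]

```text
time_s: 1.05
eef_pos: [0.3308, 0.3117, 0.2913]
ee_rot: [0.139, 3.138, 0.0]
contact_force: [2.3, -0.0, 0.9]
grip_width: 0.0
gripper_force: 0.0
```

>>> carry_out:
  plan:
    - [[1, -2.3, -3.5, 0, 0], [1, -2.3, -3.5, 0, 0], [1, -2.3, -3.5, 0, 0], [1, -2.3, -3.5, 0, 0], [1, -2.3, -3.5, 0, 0], [1, -2.3, -3.5, 0, 0], [1, 0, 0, 0, 0], [1, 0, 0, 0, 0]]

```text
time_s: 1.85
eef_pos: [0.4492, 0.0912, 0.291]
ee_rot: [-0.143, -3.137, -0.001]
contact_force: [-0.7, -0.4, -0.2]
grip_width: -0.0001
gripper_force: 0.0
```

Run:
```python
from h import *
print(tf([.5665,-.1792,-.0882]))
```

```text
(array([-0.1406,  0.2591,  0.291 ]), 'tooly az-file y az', -0.0031, 'tilt', array([-0.001,  0.001, -1.   ]), 'F', array([-0.7, -0.4, -0.2]), 1.85)
```

>>> carry_out:
  plan:
    - [[1, -2.3, -3.6, 0, 0], [1, -2.3, -3.6, 0, 0], [1, -2.3, -3.6, 0, 0], [1, -2.3, -3.6, 0, 0], [1, -2.3, -3.6, 0, 0], [1, -2.5, -3.7, 0, 0], [1, 0, 0, 0, 0], [1, 0, 0, 0, 0]]

```text
time_s: 2.65
eef_pos: [0.5694, -0.1356, 0.2906]
ee_rot: [-0.138, -3.137, -0.002]
contact_force: [-0.0, -0.2, 0.5]
grip_width: 0.0002
gripper_force: 0.0
```

```bash
cat >> h.py <<'E'
def wcam():
    s=r.observe(); c=r.camera("wrist"); T=np.array(c["tool_from_camera"])
    Rt=R.from_rotvec(s["ee_rot"]).as_matrix()
    c["eye"]=s["eef_pos"]+Rt@T[:3,3]; c["orientation"]=R.from_matrix(Rt@T[:3,:3]).as_rotvec(); return c
E
python3 - <<'E'
from h import *
p=[.5665,-.1792,-.0882]
print(tf(p)); c=wcam(); cv2.imwrite("pics/w1.png",c["pixels"][:,:,::-1])
print(proj(c,w(p,[[.04,.042,.039],[-.04,.042,.039],lev(1.11,s=.066),[.105,-.094,.023],[-.105,-.094,.023],cov(2.279,.115),cov(2.279,-.115)])).round(0).tolist())
E
```

```text
(array([-0.0009,  0.0437,  0.2906]), 'tooly az-file y az', -0.0, 'tilt', array([-0.001,  0.002, -1.   ]), 'F', array([-0. , -0.2,  0.5]), 2.65)
[[316.0, 191.0], [316.0, 131.0], [315.0, 170.0], [225.0, 229.0], [212.0, 80.0], [522.0, 321.0], [583.0, 50.0]]
```

View pics/w1.png

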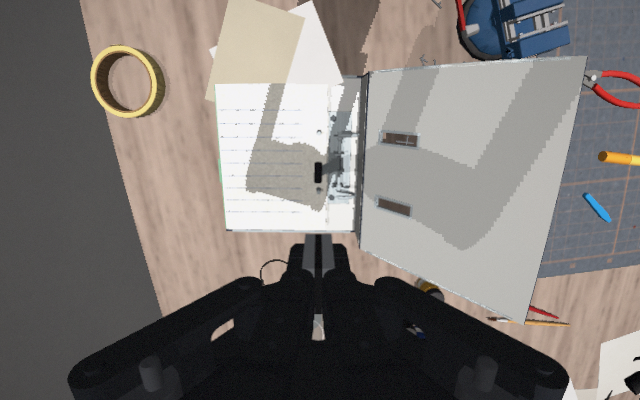

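>>> carry_out:
  plan:
    - [[1, -0.2, 0.2, 4.5, 0], [1, 0, 0, 4.5, 0], [1, 0, 0, 4.5, 0], [1, 0, 0, 4, 0], [1, 0, 0, 1.1, 0], [1, 0, -0.2, 0.5, 0], [1, 0, -0.3, 0.3, 0], [1, 0, 0, 0, 0]]

```text
time_s: 3.5
eef_pos: [0.5729, -0.1406, 0.0997]
ee_rot: [0.139, 3.134, -0.003]
contact_force: [-0.3, 0.1, 0.7]
grip_width: 0.0002
gripper_force: 0.0
```

Run:
```python
from h import *
a=.9
p=[.5683,-.1763,-.0882]
print(tf(p))
for a in np.arange(1.15,-.01,-.1): print(round(a,2),np.round(np.array(lev(a,s=.066))+[0,0,.0045],4))
```

```text
(array([0.0014, 0.036 , 0.0997]), 'tooly az-file y az', -0.0004, 'tilt', array([ 0.004, -0.002, -1.   ]), 'F', array([-0.3,  0.1,  0.7]), 3.5)
1.15 [0.     0.043  0.0947]
1.05 [0.     0.0372 0.0917]
0.95 [0.     0.0316 0.0882]
0.85 [0.     0.0264 0.0841]
0.75 [0.     0.0217 0.0795]
0.65 [0.     0.0175 0.0744]
0.55 [0.     0.0137 0.069 ]
0.45 [0.     0.0106 0.0632]
0.35 [0.     0.008  0.0571]
0.25 [0.     0.0061 0.0508]
0.15 [0.     0.0047 0.0444]
0.05 [0.     0.0041 0.0378]
```

>>> carry_out:
  plan:
    - [[1, 0.1, 0.5, 0, 0], [1, 0, 0, 0.3, 0], [1, 0, -0.2, 0.3, 0], [1, 0, -0.4, 0.3, 0], [1, 0, -0.4, 0.3, 0], [1, 0, -0.4, 0.3, 0], [1, 0, -0.3, 0.3, 0], [1, 0, 0, 0, 0]]

```text
time_s: 4.3
eef_pos: [0.571, -0.1562, 0.0834]
ee_rot: [0.14, 3.133, -0.012]
contact_force: [-3.1, -5.0, 9.6]
grip_width: -0.0001
gripper_force: 4.4
```

Run:
```python
from h import *
print(tf([.5683,-.1763,-.0882]))
c=wcam(); cv2.imwrite("pics/w2.png",c["pixels"][:300,150:450,::-1])
```

```text
(array([0.0009, 0.0202, 0.0834]), 'tooly az-file y az', -0.0009, 'tilt', array([ 0.005, -0.008, -1.   ]), 'F', array([-3.1, -5. ,  9.6]), 4.3)
```

View pics/w2.png

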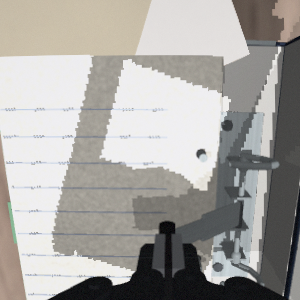

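>>> carry_out:
  plan:
    - [[1, 0, 0.5, -0.1, 0], [1, 0, 0.2, 0, 0], [1, 0, 0, 0.3, 0], [1, 0, 0, 0, 0]]

```text
time_s: 4.75
eef_pos: [0.5696, -0.1442, 0.0768]
ee_rot: [-0.139, -3.138, -0.001]
contact_force: [-0.1, 1.0, 1.9]
grip_width: -0.0
gripper_force: 0.6
```

Run:
```python
from h import *
print(tf([.5683,-.1763,-.0882]))
```

```text
(array([-0.0015,  0.0321,  0.0768]), 'tooly az-file y az', -0.0, 'tilt', array([-0.   ,  0.001, -1.   ]), 'F', array([-0.1,  1. ,  1.9]), 4.75)
```

>>> carry_out:
  plan:
    - [[1, 0, -0.3, 0.3, 0], [1, 0, -0.3, 0.4, 0], [1, 0, -0.3, 0.4, 0], [1, 0, -0.2, 0.4, 0], [1, 0, -0.2, 0.4, 0], [1, 0, -0.1, 0.4, 0], [1, 0, -0.1, 0.4, 0], [1, 0, 0, 0, 0]]

```text
time_s: 5.55
eef_pos: [0.5683, -0.1598, 0.0496]
ee_rot: [-0.14, -3.138, -0.0]
contact_force: [-0.4, 0.3, 0.2]
grip_width: 0.0003
gripper_force: 0.0
```

Run:
```python
from h import *
print(tf([.5683,-.1763,-.0882]))
```

```text
(array([-0.0014,  0.0164,  0.0496]), 'tooly az-file y az', -0.001, 'tilt', array([-0.,  0., -1.]), 'F', array([-0.4,  0.3,  0.2]), 5.55)
```

>>> carry_out:
  plan:
    - [[1, 0, -0.2, 0.4, 0], [1, 0, -0.2, 0.4, 0], [1, 0, 0, 0.3, 0], [1, 0, 0, 0.3, 0], [1, 0, 0, 0, 0]]

```text
time_s: 6.05
eef_pos: [0.5679, -0.1638, 0.0357]
ee_rot: [-0.139, -3.138, 0.0]
contact_force: [-0.3, -0.4, 0.1]
grip_width: -0.0
gripper_force: 0.0
```

Run:
```python
from h import *
print(tf([.5683,-.1763,-.0882]))
c=wcam(); cv2.imwrite("pics/w3.png",c["pixels"][:300,150:500,::-1])
```

```text
(array([-0.0015,  0.0124,  0.0357]), 'tooly az-file y az', -0.0005, 'tilt', array([-0., -0., -1.]), 'F', array([-0.3, -0.4,  0.1]), 6.05)
```

View pics/w3.png

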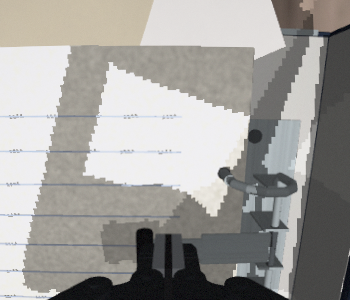

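>>> carry_out:
  plan:
    - [[1, 0, -0.3, 0, 0], [1, 0, -0.3, 0.2, 0], [1, 0, 0, 0.3, 0], [1, 0, 0, 0.2, 0], [1, 0, 0, 0, 0]]

```text
time_s: 6.6
eef_pos: [0.5675, -0.1686, 0.0311]
ee_rot: [-0.139, -3.137, -0.003]
contact_force: [-4.4, 6.0, 12.6]
grip_width: 0.0002
gripper_force: 7.4
```

Run:
```python
from h import *
print(tf([.5683,-.1763,-.0882]))
```

```text
(array([-0.0015,  0.0076,  0.0311]), 'tooly az-file y az', -0.0006, 'tilt', array([-0.001,  0.002, -1.   ]), 'F', array([-4.4,  6. , 12.6]), 6.6)
```

>>> carry_out:
  plan:
    - [[1, 0, 0.3, 0, 0], [1, 0, 0, 0.2, 0], [1, 0, 0, 0, 0], [1, 0, 0, -3, 0], [1, 0, 0, -4.5, 0], [1, 0, 0, -4.5, 0], [1, 0, 0, -4.5, 0], [1, 0, 0, 0, 0]]

```text
time_s: 7.4
eef_pos: [0.5727, -0.1696, 0.2012]
ee_rot: [0.139, 3.123, -0.011]
contact_force: [0.6, 0.4, 1.1]
grip_width: 0.0004
gripper_force: 0.0
```

>>> carry_out:
  plan:
    - [[1, 0, 0, -4.5, 0], [1, 0, 0, -4.5, 0], [1, 0, 0, 0, 0], [1, 0, 0, 0, 0]]

```text
time_s: 7.8
eef_pos: [0.5685, -0.1675, 0.2838]
ee_rot: [0.14, 3.135, -0.003]
contact_force: [-0.9, -0.0, -1.3]
grip_width: 0.0002
gripper_force: 0.0
```

Run:
```python
from h import *
p=[.5683,-.1763,-.0882]
print(tf(p)); c=wcam(); cv2.imwrite("pics/w4.png",cv2.resize(c["pixels"][30:330,200:600,::-1],None,fx=2,fy=2))
uv=proj(c,w(p,[[.04,.042,.039],[-.04,.042,.039],lev(0,s=.066),[.105,-.094,.023],[-.105,-.094,.023],cov(2.279,.115),cov(2.279,-.115),[.04,.056,.06],[-.04,.056,.06]]))
print(((uv-[200,30])*2).round(0).tolist())
```

```text
(array([-0.0006,  0.0087,  0.2838]), 'tooly az-file y az', -0.0009, 'tilt', array([ 0.003, -0.002, -1.   ]), 'F', array([-0.9, -0. , -1.3]), 7.8)
[[285.0, 322.0], [288.0, 201.0], [229.0, 261.0], [97.0, 400.0], [75.0, 97.0], [726.0, 587.0], [871.0, 40.0], [310.0, 331.0], [314.0, 204.0]]
```

View pics/w4.png

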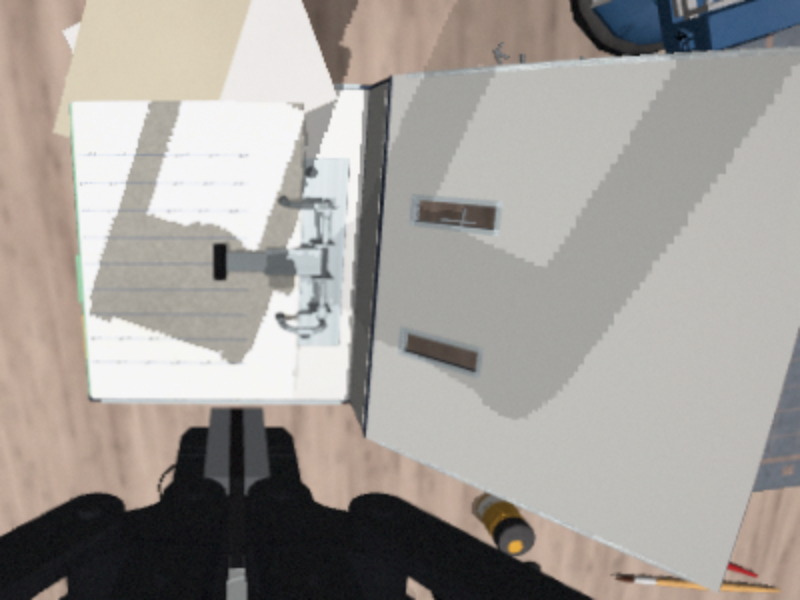

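>>> carry_out:
  plan:
    - [[1, 0, 4.2, -0.5, 0], [1, 0, 4.2, 0, 0], [1, 0, 4.2, 0, 0], [1, 0, 4.2, 0, 0], [1, 0, 4.2, 0, 0], [1, 0, 4.2, 0, 0], [1, 0, 4, 0, 0], [1, 0, 0, 0, 0]]

```text
time_s: 8.65
eef_pos: [0.5921, 0.1288, 0.2841]
ee_rot: [-0.13, -3.134, -0.002]
contact_force: [0.1, -0.8, -0.2]
grip_width: 0.0002
gripper_force: 0.0
```

>>> carry_out:
  plan:
    - [[1, 0, 0, 4, 0], [1, 0, 0, 4, 0], [1, 0, 0, 3.2, 0], [1, 0, -1, 0, 0], [1, 0, -1, 0, 0], [1, 0, 0, 0, 0]]

```text
time_s: 9.25
eef_pos: [0.5932, 0.1021, 0.1771]
ee_rot: [0.143, 3.135, -0.001]
contact_force: [0.7, 0.2, 1.2]
grip_width: -0.0003
gripper_force: 0.0
```

Run:
```python
from h import *
p=[.5683,-.1783,-.0882]
print(tf(p))
for a in np.arange(2.3,-.01,-.1): print(round(a,2),np.round(cov(a,0)[1:],3),np.round(cov(a,0,.18)[1:],3))
```

```text
(array([1.000e-04, 2.815e-01, 1.771e-01]), 'tooly az-file y az', -0.0028, 'tilt', array([ 0.003, -0.001, -1.   ]), 'F', array([0.7, 0.2, 1.2]), 9.25)
2.3 [0.236 0.21 ] [0.221 0.193]
2.2 [0.22  0.223] [0.207 0.204]
2.1 [0.203 0.234] [0.192 0.214]
2.0 [0.185 0.243] [0.176 0.222]
1.9 [0.167 0.251] [0.159 0.229]
1.8 [0.147 0.256] [0.142 0.234]
1.7 [0.127 0.26 ] [0.124 0.237]
1.6 [0.107 0.261] [0.106 0.238]
1.5 [0.087 0.261] [0.088 0.238]
1.4 [0.066 0.259] [0.07  0.236]
1.3 [0.047 0.254] [0.053 0.232]
1.2 [0.027 0.248] [0.036 0.226]
1.1 [0.009 0.239] [0.019 0.219]
1.0 [-0.009  0.229] [0.004 0.21 ]
0.9 [-0.025  0.218] [-0.011  0.199]
0.8 [-0.04   0.204] [-0.024  0.188]
0.7 [-0.054  0.189] [-0.037  0.174]
0.6 [-0.067  0.173] [-0.048  0.16 ]
0.5 [-0.077  0.156] [-0.057  0.145]
0.4 [-0.086  0.138] [-0.065  0.129]
0.3 [-0.093  0.118] [-0.071  0.112]
0.2 [-0.098  0.099] [-0.075  0.094]
0.1 [-0.101  0.079] [-0.078  0.076]
-0.0 [-0.102  0.058] [-0.079  0.058]
```

>>> carry_out:
  plan:
    - [[1, 0, -1.2, 0, 0], [1, 0, -1.2, 0, 0], [1, 0, -1.2, -0.3, 0], [1, 0, -1.2, -0.5, 0], [1, 0, -1.2, -0.6, 0], [1, 0, -1.2, -0.6, 0], [1, 0, -1.2, -0.6, 0], [1, 0, 0, 0, 0]]

```text
time_s: 10.05
eef_pos: [0.5856, 0.0199, 0.2058]
ee_rot: [0.141, 3.134, 0.002]
contact_force: [-4.2, 4.6, 11.7]
grip_width: -0.0004
gripper_force: 6.9
```

>>> carry_out:
  plan:
    - [[1, 0, -1.2, -0.6, 0], [1, 0, -1.2, -0.6, 0], [1, 0, -1.2, -0.4, 0], [1, 0, -1.2, -0.4, 0], [1, 0, -1.2, -0.2, 0], [1, 0, 0, 0, 0]]

```text
time_s: 10.65
eef_pos: [0.5788, -0.0414, 0.2231]
ee_rot: [-0.143, -3.138, 0.002]
contact_force: [0.0, -0.8, -0.9]
grip_width: -0.0
gripper_force: 0.0
```

Run:
```python
from h import *
p=[.5683,-.1783,-.0882]
print(tf(p)); c=wcam(); cv2.imwrite("pics/w5.png",c["pixels"][:,:,::-1])
```

```text
(array([-0.0016,  0.1373,  0.2231]), 'tooly az-file y az', -0.003, 'tilt', array([-0.001, -0.001, -1.   ]), 'F', array([ 0. , -0.8, -0.9]), 10.65)
```

View pics/w5.png

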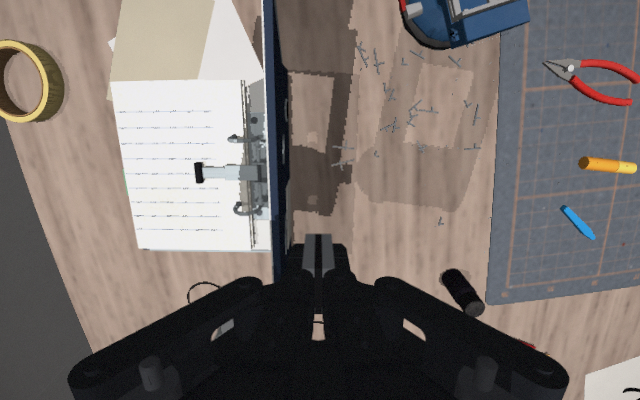

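>>> carry_out:
  plan:
    - [[1, 0, -1.2, -0.5, 0], [1, 0, -1.2, -0.5, 0], [1, 0, -1.2, -0.3, 0], [1, 0, -1.1, 0.2, 0], [1, 0, -1.1, 0.3, 0], [1, 0, -1.1, 0.3, 0], [1, 0, -1.1, 0.4, 0], [1, 0, -1.1, 0.5, 0]]

```text
time_s: 11.5
eef_pos: [0.5709, -0.1309, 0.2189]
ee_rot: [-0.14, -3.138, 0.0]
contact_force: [0.1, 1.4, 0.5]
grip_width: 0.0002
gripper_force: 0.4
```

>>> carry_out:
  plan:
    - [[1, 0, -1.1, 0.6, 0], [1, 0, -1.1, 0.6, 0], [1, 0, -1.1, 0.7, 0], [1, 0, -1.0, 0.8, 0], [1, 0, 0, 0, 0]]

```text
time_s: 12.0
eef_pos: [0.5661, -0.1738, 0.1903]
ee_rot: [-0.142, -3.135, -0.001]
contact_force: [-0.5, -0.9, -0.6]
grip_width: 0.0003
gripper_force: 0.0
```

Run:
```python
from h import *
p=[.5683,-.1783,-.0882]
print(tf(p))
```

```text
(array([-0.0026,  0.0043,  0.1903]), 'tooly az-file y az', -0.0022, 'tilt', array([-0.003,  0.001, -1.   ]), 'F', array([-0.5, -0.9, -0.6]), 12.0)
```

>>> carry_out:
  plan:
    - [[1, 0, -0.9, 0.8, 0], [1, 0, -0.9, 0.8, 0], [1, 0, -0.8, 0.9, 0], [1, 0, -0.8, 0.9, 0], [1, 0, -0.7, 1, 0], [1, 0, -0.6, 1, 0], [1, 0, -0.5, 1, 0], [1, 0, -0.4, 1, 0]]

```text
time_s: 12.8
eef_pos: [0.5621, -0.229, 0.1173]
ee_rot: [-0.14, -3.138, 0.0]
contact_force: [0.6, 0.4, 0.4]
grip_width: 0.0001
gripper_force: 0.2
```

>>> carry_out:
  plan:
    - [[1, 0, -0.4, 1, 0], [1, 0, -0.3, 1, 0], [1, 0, -0.3, 1, 0], [1, 0, -0.2, 0.8, 0], [1, 0, 0, 0.5, 0], [1, 0, 0, 0.4, 0], [1, 0, 0, 0, 0]]

```text
time_s: 13.5
eef_pos: [0.561, -0.2401, 0.0707]
ee_rot: [-0.139, -3.138, -0.001]
contact_force: [-0.1, -0.3, -0.4]
grip_width: -0.0004
gripper_force: 0.0
```

Run:
```python
from h import *
p=[.5683,-.1783,-.0882]
print(tf(p))
```

```text
(array([-0.0019, -0.0623,  0.0707]), 'tooly az-file y az', -0.0005, 'tilt', array([-0.001,  0.   , -1.   ]), 'F', array([-0.1, -0.3, -0.4]), 13.5)
```

>>> carry_out:
  plan:
    - [[1, 0, -0.2, 0.4, 0], [1, 0, 0, 0.4, 0], [1, 0, 0, 0.3, 0], [1, 0, 0, 0.1, 0], [1, 0, 0, 0.1, 0], [1, 0, 0, 0, 0]]

```text
time_s: 14.1
eef_pos: [0.5613, -0.2426, 0.0601]
ee_rot: [0.139, 3.138, -0.001]
contact_force: [-3.3, 1.1, 9.8]
grip_width: 0.0005
gripper_force: 4.5
```

Run:
```python
from h import *
p=[.5683,-.1783,-.0882]
print(tf(p))
```

```text
(array([-0.0013, -0.0647,  0.0601]), 'tooly az-file y az', -0.0004, 'tilt', array([ 0., -0., -1.]), 'F', array([-3.3,  1.1,  9.8]), 14.1)
```

>>> carry_out:
  plan:
    - [[1, 0, 0, 0.2, 0], [1, 0, 0, 0, 0], [1, 0, 0, 0, 0]]

```text
time_s: 14.4
eef_pos: [0.5614, -0.2426, 0.0599]
ee_rot: [0.139, 3.138, -0.001]
contact_force: [-7.3, 3.6, 17.6]
grip_width: -0.0
gripper_force: 8.9
```

>>> carry_out:
  plan:
    - [[1, 0, 0, -2, 0], [1, 0, 0, -4.5, 0], [1, 0, 0, -4.5, 0], [1, 0, 0, -4.5, 0], [1, 0, 0, -4.5, 0], [1, 0, 0, 0, 0], [1, 0, 0, 0, 0]]

```text
time_s: 15.1
eef_pos: [0.5618, -0.2428, 0.2582]
ee_rot: [0.139, 3.135, -0.003]
contact_force: [0.2, 0.0, -1.3]
grip_width: -0.0002
gripper_force: 0.0
```

Run:
```python
from h import *
p=[.5683,-.1783,-.0882]
print(tf(p)); c=wcam(); cv2.imwrite("pics/w6.png",c["pixels"][:,:,::-1])
print(proj(c,w(p,[cov(0,.115),cov(0,-.115),[.115,.1025,.06],[-.115,.1025,.06]])).round(0).tolist())
```

```text
(array([-0.0008, -0.0648,  0.2582]), 'tooly az-file y az', -0.0006, 'tilt', array([ 0.003, -0.002, -1.   ]), 'F', array([ 0.2,  0. , -1.3]), 15.1)
[[289.0, 257.0], [283.0, 64.0], [448.0, 257.0], [473.0, 65.0]]
```

View pics/w6.png

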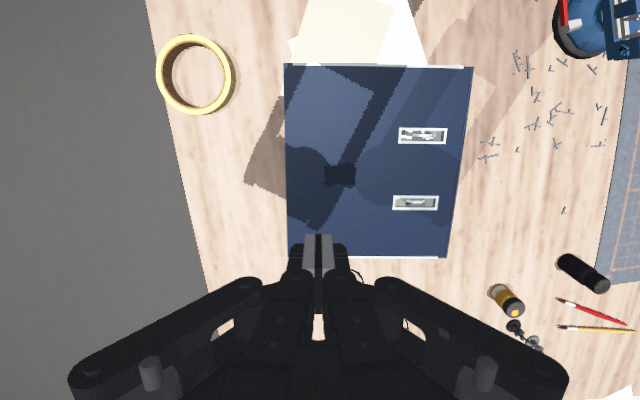

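The cover is shut with the arches in its slots. Its corners, at about (285,64), (473,66) and (447,257), match the predicted positions, and nothing around the file has moved.

```bash
python3 -c "
from bench import r
print(r.hand_in())"
```

```text
the job is handed in; nothing more can be done
None
```

The lever is down with the arches closed on the posts, and the cover is pressed shut. The file lies within a few millimetres of where it was, the things around it look undisturbed in the last wrist picture, and I handed the job in at about 15 s; no verdict came back.

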